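# Open the yellow-tab vial case

## Task

Two vial cases with white sliding covers stand on the bench. Open the one with the yellow tab: press its tab down and, keeping it down, slide the cover away from you along its rails until it is fully open, then let go so that the tab springs up again. Leave the case with the blue tab shut and do not press its tab.

Things in the scene. Friction and masses are not known exactly. Their poses are not given: they have to be found in the camera images.
- yellow_tab (a point): Middle of the top of the yellow ribbed tab, 42 (x) x 46 (y) mm, at the near end of the cover; 60 mm above the bench at rest, 12 mm proud of the cover. Moves with tab and cover. x: level, the way the cover slides open, within 25 deg of straight away from the robot; y across; z up. Sprung: goes straight down 8 mm to a stop (2 N at first, 8 N at the stop), comes up when let go.
- yellow_case_cover (a joint): White cover of the yellow-tab case, m: 0 shut, 0.060 fully open (stop). Locked until the tab is 4 mm down; keep it down over the first 30 mm. Then 1.5 N of friction; stays where left. A rigid white ridge on the cover, 50 mm wide, stands behind the tab to push on: its face is 23 mm from the tab's middle along +x, its top 9 mm above the resting tab.
- blue_tab (a point): The same point on the blue tab of the other case, to be left alone. Both cases: grey, fixed to the bench, 150 mm long, 96 wide, 53 high over the rail lips, which begin 35 mm to either side of the tab's middle; the tab's middle is 52 mm from the case's middle towards the robot. Same axes and spring.
- blue_case_cover (a joint): White cover of the blue-tab case, m: 0 shut, 0.060 fully open. Same cover and catch. To stay shut.

How it is judged:
On the way:
1. the yellow tab is pressed down while its cover is still shut or nearly so (height (world z) of yellow_tab below 0.0565 m and value of joint yellow_case_cover below 0.02 m), for 0.04 s.
At the end, for the whole second after the job is handed in: the yellow-tab cover is fully open (60 mm, at least 48 mm), its tab has sprung up again, and the blue-tab case is shut (within 5 mm) with its tab up (value of joint yellow_case_cover above 0.048 m and height (world z) of each of yellow_tab, blue_tab above 0.0575 m and value of joint blue_case_cover below 0.005 m); the robot touches nothing.
It fails at once if the blue tab is pressed or its cover is opened (value of joint blue_case_cover above 0.005 m or height (world z) of blue_tab below 0.0565 m).
It also fails if it takes over 29 s, if anything falls off the work surface, if the arm or the gripper's body presses on something with over 40 N, if the wrist force passes 120 N, or if a joint passes its speed limit or range.

## Robot

A 6-joint arm with a two-finger parallel gripper is mounted at the origin on a cart in front of the work surface, level with it; the furniture and walls round the work are solid. World frame = base frame: x ahead of the robot, y to its left, z up, the work surface at z = 0. Lengths are in m, angles in rad, forces in N, time in s.
With the tool pointing down it reaches from about 0.4 to 0.925 m from the base axis. Payload 3.4 kg.
Tool frame: the origin (TCP) lies at the very end of the fingers, on their centre line; the grasp point (between the pads) lies 19 mm behind it; z points along the fingers, y is the line along which they close (so a half turn about z gives the same grasp; the last joint's range is limited). The gripper opens to 85 mm and grips with 20 to 120 N. Pads are 22 mm wide; open, the fingers measure 114 mm over their backs; the gripper's body (76 mm by 85 mm) begins 54 mm behind the grasp point. The pads swing forward as they close: fully open they stand 13 mm farther back than shut.
Start: joints at [-1.389, 0.307, 1.506, -0, 1.328, -0.073], TCP at [0.145, -0.556, 0.231] pointing down, gripper open.
Joint ranges: [-3.12, 3.12], [-1.05, 2.28], [0.14, 2.33], [-1.42, 4.57], [0.1, 2.73], [-2.68, 2.68]. Speed limits (rad/s): [2.57, 2.57, 3.14, 3.14, 3.14, 3.14].

## Interface

Orientations are given as a unit quaternion [x, y, z, w].
In Python, from rig import bot gives the robot as it stands. The module is installed in compiled form; this text tells all that it offers. Calls block until the motion is done:
- bot.move_pose(position, orientation): joint-space move of the TCP to a pose.
- bot.move_linear(position, rate=0.15, ori=None, f_stop=None): straight line of the TCP; ori=None keeps the orientation; rate is the mean speed in m/s. With f_stop (N) it stops when the force on the tool has changed by that much, and returns True; else False.
- bot.goto_joints(angles): joint-space move.
- bot.open() and bot.close_gripper(force=None): open the fingers fully, or close them until they stop; force is the grip in N (None keeps the last).
- bot.hold(seconds).
- bot.solve_ik(position, orientation): joint angles nearest the present ones, or None.
- bot.grab_frame(name): name is "side" or "top" or "wrist"; returns the picture (400x640x3 uint8, red, green, blue); there is no depth.
- bot.camera_params(name): a dict with "camera_matrix" (3x3 intrinsics, pixels), "extrinsics" (4x4, takes a point from camera to world coordinates); the wrist camera has in their place "mount" (4x4, takes a point from camera to tool coordinates, whose origin is the TCP and whose axes are the flange's). Camera axes: x right, y up, looking along -z (the intrinsics and any distortion apply to the point x, -y, -z); pixel columns grow to the right and rows downward; lengths in m; the calibration is good to about 2 mm. A picture is of the moment at which its call begins: read the wrist's pose just before it. camera_params takes no time and is no camera call.
A pose or a line that the arm cannot do raises bot.PlanningError and nothing moves.
- bot.hand_in(): hands the job in; it is judged then, once.
Readings, each from a call of its own:
- bot.current_time_s(): time.
- bot.current_q(): joint angles.
- bot.current_qvel(): joint speeds.
- bot.current_effort(): joint torques, N m.
- bot.current_tool_pos(): TCP position.
- bot.current_tcp_rot(): TCP orientation.
- bot.current_contact_force(): force on the tool from outside, world axes, zero at the start.
- bot.current_moment(): the same for the moment, N m.
- bot.current_grip_width(): finger opening in m.
- bot.current_finger_force(): force on a finger pad.
Only numpy, scipy, OpenCV 4.12 (cv2) and the standard library are available. Lean on these libraries where they do the work, as an engineer would, in place of code of your own. Each camera call takes 0.05 s, during which the arm holds its last target. There are 200 camera calls.

## Working session

There is one attempt and no reset: what is moved stays moved. The work goes in short steps, each a Python script; the robot and the scene stay as the last script left them, time stands still between calls to the robot, and variables do not carry over. Pictures are saved under pics/ and viewed, at most 10 in all, crops included, and the job is handed in when it is done.

```bash
mkdir -p pics; python3 - <<'E'
from rig import bot
import cv2,numpy as np
for n in("top","side"):
    cv2.imwrite(f"pics/{n}0.png",bot.grab_frame(n)[:,:,::-1])
    p=bot.camera_params(n); print(n,{k:(np.round(v,4).tolist() if not isinstance(v,str) else v) for k,v in p.items()})
print(bot.camera_params("wrist")); print(bot.current_tcp_rot(),bot.current_time_s())
E
```

```text
top {'camera_matrix': [[430.6082, 0.0, 320.9559], [0.0, 430.6082, 190.2345], [0.0, 0.0, 1.0]], 'extrinsics': [[0.0015, 0.9859, -0.1676, 0.3696], [-1.0, 0.0029, 0.0082, 0.0077], [0.0086, 0.1676, 0.9858, 0.9501], [0.0, 0.0, 0.0, 1.0]]}
side {'camera_matrix': [[472.2473, 0.0, 324.4353], [0.0, 472.2473, 203.4826], [0.0, 0.0, 1.0]], 'extrinsics': [[0.9797, 0.0588, -0.1919, 0.3036], [-0.1998, 0.3765, -0.9046, -0.9701], [0.0191, 0.9246, 0.3806, 0.4565], [0.0, 0.0, 0.0, 1.0]]}
{'camera_matrix': array([[282.97033071,   0.        , 316.99270551],
       [  0.        , 282.97033071, 201.13041762],
       [  0.        ,   0.        ,   1.        ]]), 'mount': array([[-8.93022618e-04,  9.54350080e-01,  2.98689015e-01,
         7.64947630e-02],
       [ 9.99999180e-01,  5.78061117e-04,  1.14282480e-03,
         1.58802436e-04],
       [ 9.17994430e-04,  2.98689790e-01, -9.54349814e-01,
        -1.42118123e-01],
       [ 0.00000000e+00,  0.00000000e+00,  0.00000000e+00,
         1.00000000e+00]])}
[ 9.91828400e-01  1.27575701e-01 -3.73947124e-05 -9.29337559e-04] 0.1
```

View pics/top0.png

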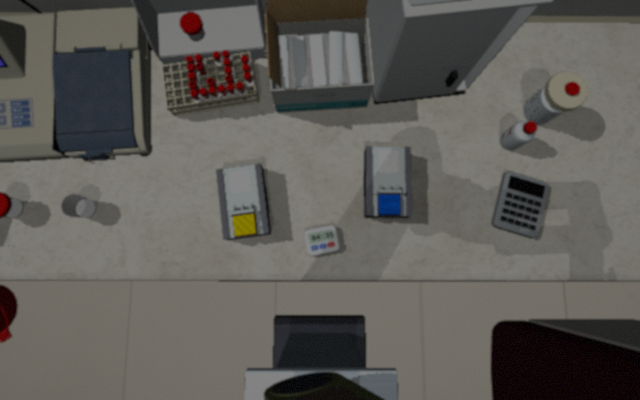

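View pics/side0.png

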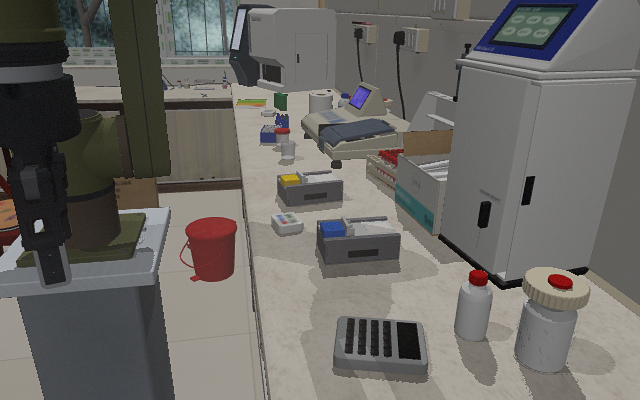

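The top view shows the yellow tab at about (244,224) and the blue tab at (389,205), and the yellow case is the left one. I'll locate both by colour in both cameras.

```bash
cat > h.py <<'E'
from rig import bot
import cv2,numpy as np
from scipy.spatial.transform import Rotation as R
def cam(n):
    p=bot.camera_params(n)
    if n=="wrist":
        T=np.eye(4);T[:3,:3]=R.from_quat(bot.current_tcp_rot()).as_matrix();T[:3,3]=bot.current_tool_pos()
        return p["camera_matrix"],T@p["mount"]
    return p["camera_matrix"],p["extrinsics"]
def ray(px,K,E,z):
    px=np.atleast_2d(px).astype(float)
    d=np.c_[(px[:,0]-K[0,2])/K[0,0],-(px[:,1]-K[1,2])/K[1,1],-np.ones(len(px))]@E[:3,:3].T
    return E[:3,3]+d*((z-E[2,3])/d[:,2])[:,None]
def mask(im,col):
    h=cv2.cvtColor(im,cv2.COLOR_RGB2HSV)
    m=cv2.inRange(h,(22,130,80),(35,255,255)) if col=="y" else cv2.inRange(h,(105,150,60),(125,255,255))
    return m
def blob(im,col,roi):
    m=mask(im,col);k=np.zeros_like(m);x0,y0,x1,y1=roi;k[y0:y1,x0:x1]=m[y0:y1,x0:x1]
    k=cv2.morphologyEx(k,cv2.MORPH_CLOSE,np.ones((5,5)))
    c=max(cv2.findContours(k,cv2.RETR_EXTERNAL,cv2.CHAIN_APPROX_NONE)[0],key=cv2.contourArea)
    return c[:,0,:]
def rect(c,K,E,z):
    P=ray(c,K,E,z)[:,:2]; r=cv2.minAreaRect((P*1000).astype(np.float32))
    a=(r[2]+45)%90-45
    return np.round(np.array(r[0])/1000,4),np.round(r[1],1),round(a,1)
E
python3 - <<'E'
from h import *
for n,rois in(("top",((200,190,290,260),(350,170,430,240))),("side",((260,160,315,200),(300,210,350,245)))):
    im=bot.grab_frame(n);K,E=cam(n)
    for c,r in zip("yb",rois):
        b=blob(im,c,r);print(n,c,b.min(0),b.max(0),rect(b,K,E,.06))
E
```

```text
top y [233 213] [255 235] (array([0.4492, 0.1589]), array([42.9, 44.9]), 8.3)
top b [379 194] [400 214] (array([ 0.4923, -0.1426]), array([42.1, 44.2]), 0.1)
side y [281 174] [299 185] (array([0.4499, 0.142 ]), array([82. , 45.1]), -6.7)
side b [321 221] [344 236] (array([ 0.4943, -0.1559]), array([67.5, 40.6]), -3.1)
```

```bash
cat >> h.py <<'E'
def down(deg):
    a=np.radians(deg); x=np.array([np.cos(a),np.sin(a),0]);z=np.array([0,0,-1.]);
    return R.from_matrix(np.c_[x,np.cross(z,x),z]).as_quat()
E
python3 - <<'E'
from h import *
bot.close_gripper(20)
bot.move_pose([.46,.085,.2],down(8.5)); bot.hold(.2)
K,E=cam("wrist"); im=bot.grab_frame("wrist")
cv2.imwrite("pics/w1.png",im[:,:,::-1])
b=blob(im,"y",(0,0,640,400));print(b.min(0),b.max(0),rect(b,K,E,.06),bot.current_time_s(),bot.current_tool_pos(),bot.current_q())
E
```

```text
[220 169] [264 207] (array([0.4509, 0.1607]), array([40.4, 43.9]), 8.4) 3.75 [0.46016527 0.08455755 0.1999964 ] [ 9.14431200e-02  1.86451769e-01  1.76539274e+00 -4.66204957e-05
  1.18971703e+00  1.51483929e+00]
```

View pics/w1.png

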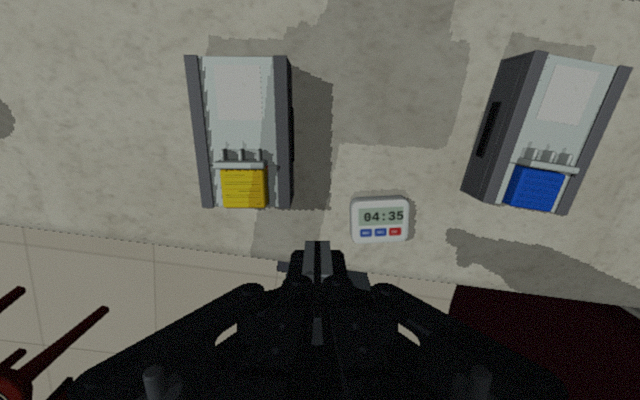

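The wrist view shows the yellow tab at (242,188), which gives (0.450, 0.160) and yaw 8.4°. This agrees with the top camera and the tab size matches. Next I press and slide.

```bash
python3 - <<'E'
from h import *
a=np.radians(8.4);u=np.array([np.cos(a),np.sin(a),0]);t=np.array([.450,.160,0])
s=t+.006*u; Z=np.array([0,0,1.])
bot.move_pose(s+.10*Z,down(8.4)); bot.move_linear(s+.066*Z,rate=.08); bot.hold(.2)
print(bot.current_contact_force())
r=bot.move_linear(s+.0515*Z,rate=.015,f_stop=6.5)
p=np.array(bot.current_tool_pos());print(r,p,bot.current_contact_force(),bot.current_time_s())
K,E=cam("side");cv2.imwrite("pics/s1.png",cv2.resize(bot.grab_frame("side")[140:260,240:400,::-1],None,fx=4,fy=4))
if r and p[2]<.0565:
    q=s+p[2]*Z
    print(bot.move_linear(q+.035*u,rate=.04,f_stop=15),bot.current_tool_pos(),bot.current_contact_force(),bot.current_time_s())
E
```

```text
[0.46580541 0.56988636 0.96082955]
True [0.45587018 0.16094252 0.05292214] [-0.11720817  0.71511863  5.82766862] 5.925
False [0.49123253 0.16598327 0.05333163] [-0.09082115 -0.98548934  6.1523633 ] 7.0167
```

View pics/s1.png

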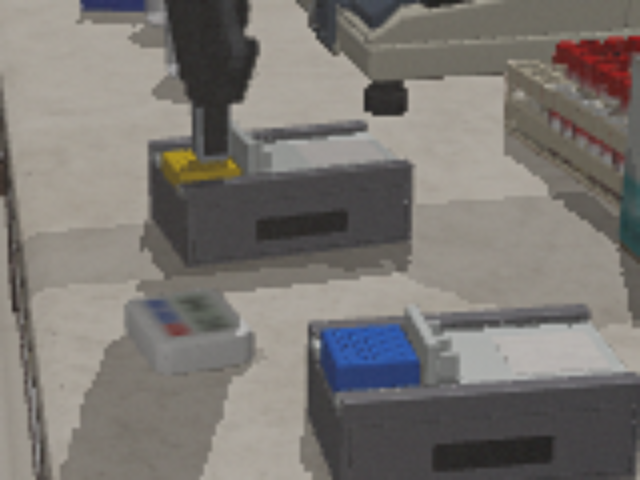

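The crop shows the fingers on the yellow tab at (205,160), pressed to rail level, with blue untouched. The slide met little resistance, so I'll continue to the stop, lift off and check.

```bash
python3 - <<'E'
from h import *
a=np.radians(8.4);u=np.array([np.cos(a),np.sin(a),0]);Z=np.array([0,0,1.])
s=np.array([.450,.160,.0530])+.006*u
print(bot.move_linear(s+.080*u,rate=.04,f_stop=12),bot.current_tool_pos(),bot.current_contact_force(),bot.current_time_s())
p=np.array(bot.current_tool_pos())
bot.move_linear(p-.002*u+.004*Z,rate=.03);bot.move_linear(p-.003*u+.1*Z,rate=.12)
bot.move_linear(p-.003*u+.147*Z+[0,-.075,0],rate=.15);bot.hold(.3)
K,E=cam("wrist");im=bot.grab_frame("wrist");b=blob(im,"y",(0,0,640,400))
c,w,_=rect(b,K,E,.06);print(c,w,"travel",(c-[.450,.160])@u[:2],bot.current_time_s())
cv2.imwrite("pics/s2.png",cv2.resize(bot.grab_frame("side")[140:260,240:400,::-1],None,fx=4,fy=4))
E
```

```text
True [0.52082005 0.17029562 0.05279044] [-1.87017361 -1.05070498  6.47522716] 7.8417
[0.508  0.1689] [41.5 43.9] travel 0.05867793426605878 10.1833
```

View pics/s2.png

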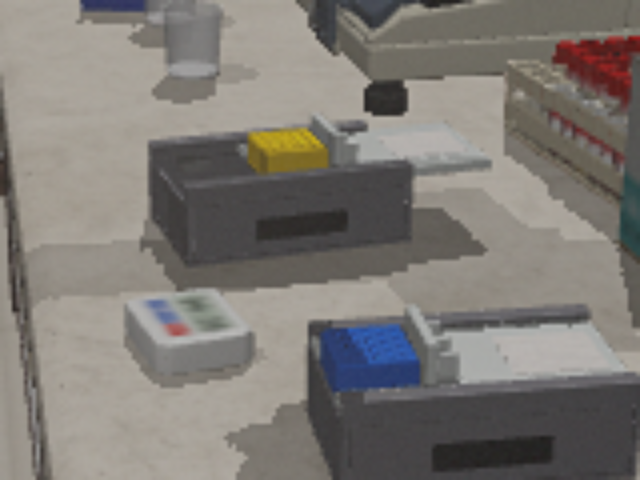

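The yellow cover is open by about 59 mm and its tab at (290,150) is up. Blue is untouched at (370,355) and the arm is clear.

```bash
python3 -c "
from rig import bot
print(bot.hand_in())"
```

```text
the job is handed in; nothing more can be done
None
```

I opened the yellow-tab case to about 59 mm by the wrist camera, with its tab sprung back up and the blue-tab case left shut and untouched; I handed the job in after about 10 s of robot time, and no verdict came back.

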